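# Put the lunch corner's things back in their own places

## Robot

A 6-joint arm with a two-finger parallel gripper is mounted at the origin on the work surface. World frame = base frame: x ahead of the robot, y to its left, z up, the work surface at z = 0. Lengths are in mm, angles in rad, forces in N, time in s.
With the tool pointing down it reaches from about 300 to 775 mm from the base axis. Payload 14.6 kg.
Tool frame: the origin (TCP) lies at the very end of the fingers, on their centre line; the grasp point (between the pads) lies 19 mm behind it; y points along the fingers, z is the direction in which the jaws open and shut, and the axes are right-handed (so a half turn about y gives the same grasp; the last joint's range is limited). The gripper opens to 94 mm and grips with 3 to 60 N. Pads are 16 mm wide; open, the fingers measure 119 mm over their backs; the gripper's body (75 mm by 177 mm) begins 78 mm behind the grasp point.
Start: joints at [1.197, 0.3, 1.521, -0, 1.321, -0.067], TCP at [166.103, 524.308, 205.446] pointing down, gripper open.
Joint ranges: [-3.03, 3.03], [-0.79, 2.21], [0.23, 2.52], [-1.04, 4.18], [0, 3.07], [-2.55, 2.55]. Speed limits (rad/s): [2.22, 2.22, 2.57, 3.14, 3.14, 3.14].

## Interface

Orientations are given as [roll, pitch, yaw] about the fixed x, y, z axes, in that order (R = Rz(yaw) Ry(pitch) Rx(roll)).
In Python, from cell import monitor, optics, manip gives the robot as it stands.
- The arm moves only by the shell command python3 -m creep 'ROWS' [FORCE]. ROWS is JSON, a list of rows, each an object of numbers: "tx", "ty", "tz": the shift along the tool's x, y, z scaled (see below); "turn": the turn about the tool's y scaled (see below); "fingers": the finger opening in mm, from 0 to 94. In form: [{"tx": .., "ty": .., "tz": .., "turn": .., "fingers": ..}, ...]. A call has 1 to 20 rows; each row is the pose to reach, as a shift and turn from the pose measured when the call began, along the tool's axes at that moment, turning the shorter way round; what a row does not reach only later rows make up. The controller multiplies each number of a shift by 200 mm and each number of a turn by pi rad. A row lasts 1/10 s, in which the tool goes at most 50 mm and 8.59 degrees, less where a joint would pass 70% of its speed; a pose out of reach is approached as far as the arm can. A call with a number of a shift or a turn outside -1 to 1 is refused whole. A call with a gripper value outside its range is refused whole. The fingers move at their own pace and stop on an object; FORCE is the grip in N (left out, the last holds). Time passes only in rows, so rows that repeat a pose let the fingers close. It gives the time, the measured TCP pose, the force and the opening at its end, in the units of the state.
- monitor.read_state(): the state, without advancing time (a new reading comes with each control period).
- optics.camera(name): name is "scene" or "top" or "wrist"; returns a dict with "frame" (420x560x3 uint8, red, green, blue), "range_z" (420x560 float32, mm along the optical axis (not along the pixel's ray), 0 where there is no reading), "fx", "fy", "cx", "cy" (pixels), "R" (3x3) and "t" (3): a world point X has camera coordinates R X + t; the wrist camera has in their place "mount" (4x4, takes a point from camera to tool coordinates, whose origin is the TCP and whose axes are the tool frame's). Camera axes: x right, y down, z forward; pixel columns grow to the right and rows downward; lengths in mm; the calibration is good to about 2 mm. A picture is of the moment at which its call begins: read the wrist's pose just before it.
- manip.sign_off(): hands the job in, once; it reports no verdict.
The state is a dict: "clock": time; "joints": joint angles; "qd": joint speeds; "effort": joint torques, N m; "eef_pos": TCP position; "eef_rot": TCP orientation; "wrist_force": force on the tool from outside, world axes, zero at the start; "moment": the same for the moment, N m; "finger_gap": finger opening in mm.
Only numpy, scipy, OpenCV 4.12 (cv2) and the standard library are available. Lean on these libraries where they do the work, as an engineer would, in place of code of your own. Each camera call takes 0.05 s, during which the arm holds its last target.

## Task

The lunch corner was cleared in a hurry: the onigiri press and the blossom cutter were left where the dishes belong, and the ramekin and the seasoning shaker where the tools belong. Swap them round so that each stands upright in the middle of its own place: the ramekin in the open cedar bento box, the shaker on the round slate coaster, the press on the steel draining tray and the blossom cutter in the white saucer; the bare cork trivet is free for setting things down on the way. Set the ramekin and the shaker down without dropping or tipping them, and leave the tongs lying where they are.

Things in the scene. Friction and masses are not known exactly. Their poses are not given: they have to be found in the camera images.
- ramekin: small round white ceramic ramekin, fluted side, open at the top: 62 mm across the rim, 58 mm at the foot, 40 mm high, wall 4 mm, about 120 g. At the start it stands on the drain tray or in the saucer. Origin: centre of its underside; z up.
- shaker: round turned dark-wood seasoning shaker with a perforated wooden cap, closed on top: 46 mm across, 68 mm high (cap from 48 mm up), about 160 g. At the start it stands on the drain tray or in the saucer, whichever the ramekin is not in. Origin: centre of its underside; z up.
- press: white plastic onigiri press: rounded-triangular mould 34 mm high (corners 50, sides 32 mm from centre), grey round plunger button in the middle, 36 mm across, from 44 to 61 mm up. The button is sprung (goes down 6 mm, moves from 3 N, fully down at 8 N) and holds when pulled: lift the press by it. 130 g. Starts in the bento box or on the coaster. Origin: centre of its underside; z up.
- cutter: steel vegetable cutter in the shape of a five-petalled blossom, open at top and bottom: 50 to 53 mm across, 40 mm high, wall 2 mm, about 60 g. At the start it stands in the bento box or on the coaster, whichever the press is not in. Origin: centre of its underside; z up.
- bento_box: open square cedar bento box, 164 mm square outside, 150 mm inside, walls 45 mm high, inner floor 8 mm above the counter; fixed. The home of the ramekin. Origin: centre of its underside, on the counter; x and y along its sides.
- coaster: flat round dark grey slate coaster, 110 mm across, 8 mm thick; fixed. The home of the shaker. Origin: centre of its underside, on the counter.
- drain_tray: rectangular steel draining tray with a slotted deck, 120 mm (its x) by 150 mm (its y), deck 8 mm above the counter, lip up to 16 mm; fixed. The home of the press. Origin: centre of its underside, on the counter.
- saucer: round white ceramic saucer, 140 mm across the rim, 16 mm high, its flat inner floor (about 105 mm across) 8 mm above the counter; fixed. The home of the cutter. Origin: centre of its underside, on the counter.
- trivet: flat square cork trivet, 120 mm square, 8 mm thick, bare at the start: the free spot; fixed. Origin: centre of its underside, on the counter.
- tongs: steel tongs lying on the counter beyond the middle, 210 mm long, 45 wide, 18 high; not to be moved. Origin: middle of their length, on the counter; x along them to the tips. (A flat square cedar lid far right and a 135 mm soy sauce bottle far left stand by, centres 0.5 m or more from the middle line; they play no part.)
Things that resemble listed ones, but are neither listed nor needed, are in the scene too. There is more than one size of the press; the one meant has the size given above.

How it is judged (in metres and radians):
At the end, for the whole second after the job is handed in: The ramekin in the bento box, the shaker on the coaster, the press on the drain tray and the cutter in the saucer: each within 15 mm of the middle of its place, resting on its floor or deck (height within 4 mm), upright within about 7 degrees, and at rest (horizontal distance between ramekin and bento_box below 0.015 m and z of ramekin in the frame of bento_box between 0.004 and 0.012 m and angle between each of ramekin, shaker, press, cutter's own z axis and vertical below 0.12 rad and linear speed of each of ramekin, shaker, press, cutter below 0.02 m/s and horizontal distance between shaker and coaster below 0.015 m and z of shaker in the frame of coaster between 0.004 and 0.012 m and horizontal distance between press and drain_tray below 0.015 m and z of press in the frame of drain_tray between 0.004 and 0.012 m and horizontal distance between cutter and saucer below 0.015 m and z of cutter in the frame of saucer between 0.004 and 0.012 m); the robot touches nothing.
It fails at once if the tongs were shifted by more than 20 mm (distance of tongs from where it was at the start of the episode above 0.02 m).
It fails at once if the ramekin was tipped by more than 35 degrees (angle between ramekin's own z axis and vertical above 0.61 rad).
It fails at once if the ramekin was dropped (moving at over 0.6 m/s, as after a fall of about 20 mm, with no finger on it) (contact force between ramekin and the fingers below 0.1 N and linear speed of ramekin above 0.6 m/s).
It fails at once if the shaker was tipped by more than 35 degrees (angle between shaker's own z axis and vertical above 0.61 rad).
It fails at once if the shaker was dropped (moving at over 0.6 m/s, as after a fall of about 20 mm, with no finger on it) (contact force between shaker and the fingers below 0.1 N and linear speed of shaker above 0.6 m/s).
It also fails if it takes over 144 s, if anything falls off the work surface, if the arm or the gripper's body presses on something with over 40 N, if the wrist force passes 120 N, or if a joint passes its speed limit or range.

## Working session

There is one attempt and no reset: what is moved stays moved. The work goes in short steps, Python scripts to look and compute and a shell command to move; the robot and the scene stay as the last step left them, time stands still between calls to the robot, and variables do not carry over. Pictures are saved under pics/ and viewed, and the job is handed in when it is done.

```bash
ls; mkdir -p pics
python3 - <<'E'
from cell import monitor, optics
import cv2
print(monitor.read_state())
for n in ("top","scene"):
    c=optics.camera(n); cv2.imwrite(f"pics/{n}0.png",c["frame"][:,:,::-1]); print(n,c["fx"],c["fy"],c["cx"],c["cy"],c["R"],c["t"])
E
```

```text
pics
{'clock': 0.0, 'joints': array([ 1.19739561e+00,  3.00498627e-01,  1.52159969e+00, -1.75667516e-05,
        1.32068934e+00, -6.65778727e-02]), 'qd': array([ 0.00071045,  0.00044929,  0.00154433, -0.00064373,  0.0015539 ,
        0.00029906]), 'effort': array([ 2.99015795e-03, -5.31788242e+01, -3.52755976e+01,  7.09837954e-02,
        2.42261623e-02, -4.22737446e-05]), 'eef_pos': array([166.01455989, 524.06438244, 204.86335889]), 'eef_rot': array([-1.57198981e+00,  6.25243483e-05, -3.06818521e-01]), 'wrist_force': array([ 0.163639  ,  0.6525913 , -0.28517327]), 'moment': array([ 0.02032637,  0.05133348, -0.01380297]), 'finger_gap': 94.2065325810723}
top 539.5755655023108 539.5755655023108 280.6339346064649 211.23098799861674 [[-1.54528440e-03 -9.99889860e-01  1.47607625e-02]
 [-9.96500234e-01  3.06066436e-04 -8.35894177e-02]
 [ 8.35756934e-02 -1.48382727e-02 -9.96390952e-01]] [   3.30347719  609.04202464 1224.96840692]
scene 433.17741535881254 433.17741535881254 284.2894184835838 211.50230139219795 [[-0.24637255  0.96900115 -0.01836653]
 [ 0.75093899  0.17888056 -0.63568261]
 [-0.61269176 -0.17040689 -0.77173201]] [ 154.30021571 -411.70519367 1613.91381767]
```

View pics/top0.png

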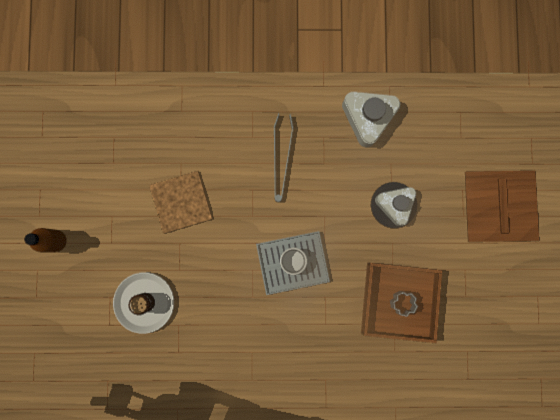

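View pics/scene0.png

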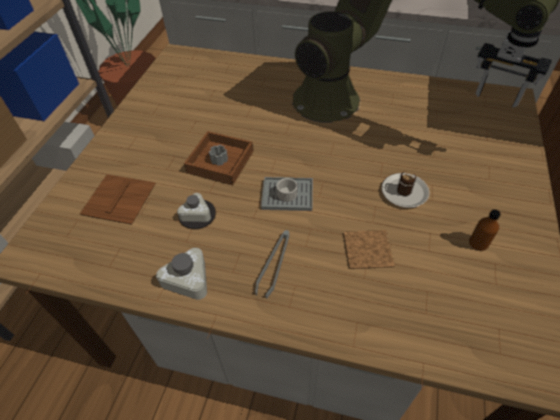

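```bash
cat > h.py <<'E'
import numpy as np, cv2
from cell import monitor, optics
def unproj(c,u,v,z=None,h=None):
    """pixel -> world, by depth z or by plane world z=h"""
    d=np.array([(u-c["cx"])/c["fx"],(v-c["cy"])/c["fy"],1.0]); R=np.array(c["R"]);t=np.array(c["t"])
    if z is not None: return R.T@(d*z-t)
    o=-R.T@t; w=R.T@d; return o+w*(h-o[2])/w[2]
def cloud(c):
    z=c["range_z"]; v,u=np.mgrid[0:z.shape[0],0:z.shape[1]]
    P=np.stack([(u-c["cx"])/c["fx"]*z,(v-c["cy"])/c["fy"]*z,z],-1)-np.array(c["t"])
    W=P@np.array(c["R"]); W[z<=0]=np.nan; return W
def shift(x,y,z,yaw=None):
    s=monitor.read_state(); p=s["eef_pos"]; a=s["eef_rot"][2]
    d=np.array([x,y,z])-p
    r=dict(tx=(d[0]*np.cos(a)+d[1]*np.sin(a))/200,tz=(-d[0]*np.sin(a)+d[1]*np.cos(a))/200,ty=-d[2]/200)
    if yaw is not None:
        t=-(yaw-a); t=(t+np.pi)%(2*np.pi)-np.pi; r["turn"]=t/np.pi
    print({k:round(v,4) for k,v in r.items()}, "from",p.round(1),"yaw",round(a,4))
E
python3 - <<'E'
from h import *
c=optics.camera("top"); np.save("top.npy",c,allow_pickle=True)
f=c["frame"][:,:,::-1]
a=cv2.resize(f[180:350,240:460],(770,595),interpolation=cv2.INTER_CUBIC); cv2.imwrite("pics/a.png",a)
b=cv2.resize(f[160:345,100:320],(700,588),interpolation=cv2.INTER_CUBIC); cv2.imwrite("pics/b.png",b)
W=cloud(c)
for n,(u,v) in dict(tray_corner=(262,275),ram=(293,262),pressbtn=(402,203),big=(373,108),sh=(140,303),triv=(180,200),bento=(375,325),counter=(220,300),coast=(380,205)).items(): print(n,W[v,u].round(1))
E
```

```text
tray_corner [462.   45.9  17.9]
ram [491.7 -26.   13.3]
pressbtn [ 623.7 -269.    70.4]
big [ 835.1 -203.2   91.6]
sh [402.3 315.2  58.3]
triv [637.3 239.1   6. ]
bento [ 346.  -215.8    6.7]
counter [403.8 143.9  -0. ]
coast [ 622.6 -226.5   35.4]
```

View pics/a.png

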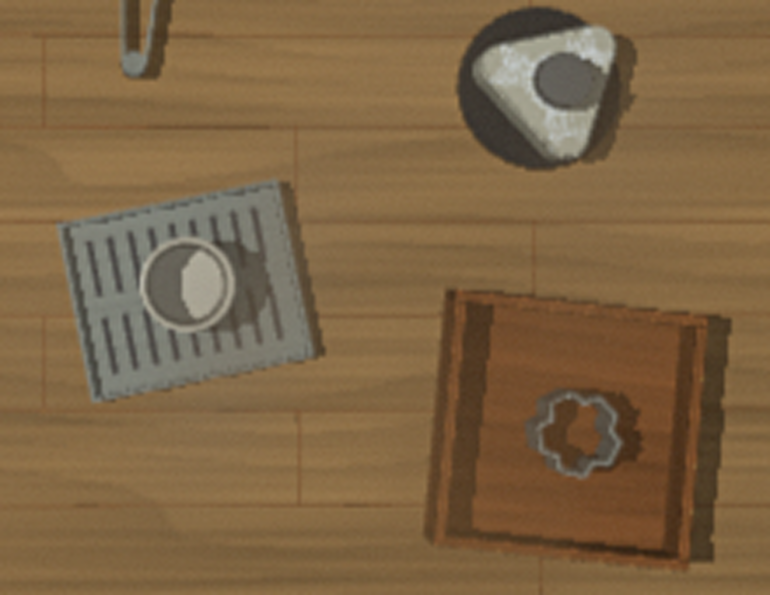

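View pics/b.png

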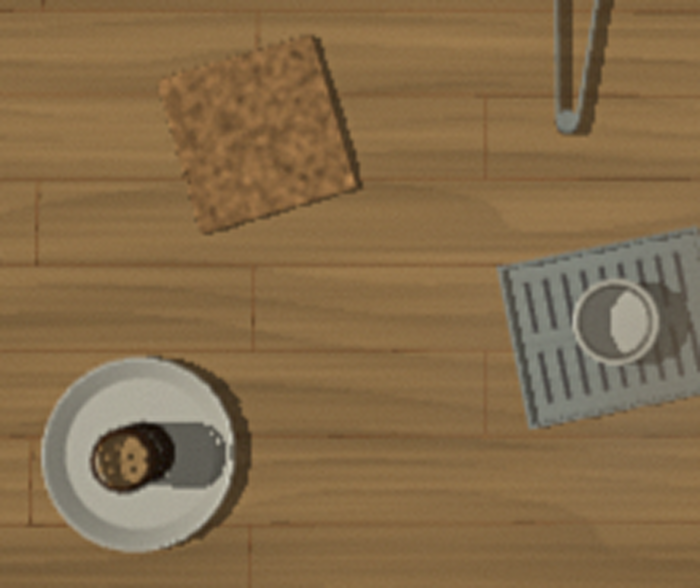

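```bash
cat > m.py <<'E'
from h import *
c=np.load("top.npy",allow_pickle=True).item()
A=lambda x,y:((x+.5)/3.5-.5+240,(y+.5)/3.5-.5+180)
B=lambda x,y:((x+.5)/3.1818-.5+100,(y+.5)/3.1784-.5+160)
def P(f,L,h): return np.array([unproj(c,*f(x,y),h=h)[:2] for x,y in L])
for n,f,L,h in [("tray",A,[(62,225),(283,181),(320,355),(97,402)],16),("bento",A,[(449,290),(712,318),(686,568),(435,543)],45),("triv",B,[(160,80),(315,36),(360,187),(207,233)],8)]:
    q=P(f,L,h); d=np.roll(q,-1,0)-q
    print(n,q.mean(0).round(1),"sides",np.hypot(*d.T).round(0),"ang",np.degrees(np.arctan2(d[:,1],d[:,0])).round(1))
for n,f,p,h in [("ram",A,(187,285),48),("cutter",A,(578,433),48),("coaster",A,(539,88),8),("button",A,(571,81),69),("saucer",B,(139,454),16),("shaker",B,(119,460),76)]:
    print(n,P(f,[p],h)[0].round(1))
W=cloud(c)
# cloud checks: mean of points in height bands near objects
def band(cx,cy,r,lo,hi):
    m=(np.hypot(W[...,0]-cx,W[...,1]-cy)<r)&(W[...,2]>lo)&(W[...,2]<hi); q=W[m]
    if len(q)==0: return None
    mn,mx=q.min(0),q.max(0); return len(q),((mn+mx)/2)[:2].round(1),(mx-mn)[:2].round(1),np.median(q[:,2]).round(1)
for n,a in dict(ram=(490,-26,45,40,56),cutter=(410,-265,45,40,56),btn=(625,-270,40,62,76),shaker=(400,315,40,66,84),saucer=(400,310,85,11,20)).items(): print(n,band(*a))
E
python3 m.py
```

```text
tray [490.3 -28.5] sides [150. 117. 150. 119.] ang [ -78.8 -168.4  101.7   11.3]
bento [ 401.2 -272.1] sides [172. 161. 162. 162.] ang [-96.1 172.5  84.2  -4.1]
triv [633. 235.] sides [119. 117. 117. 119.] ang [ -73.9 -163.   106.8   17.9]
ram [494.2 -24.8]
cutter [ 399.  -276.1]
coaster [ 625.7 -264.2]
button [ 624.4 -271.1]
saucer [399.8 317.9]
shaker [400.8 317.3]
ram (174, array([494.4, -24.7]), array([58.6, 59.1]), np.float64(48.0))
cutter (128, array([ 397.5, -276.2]), array([53.7, 54.6]), np.float64(47.9))
btn (200, array([ 625.1, -266.4]), array([34.2, 34. ]), np.float64(69.7))
shaker (158, array([400. , 315.7]), array([45.6, 46. ]), np.float64(73.8))
saucer (1060, array([398.7, 319. ]), array([136.9, 138.6]), np.float64(13.9))
```

```bash
python3 -c "
from h import *
shift(400,316.5,200,-0.3)"
```

```text
{'tx': np.float64(1.4287), 'tz': np.float64(-0.6364), 'ty': np.float64(0.0252), 'turn': np.float64(-0.0022)} from [166.  524.1 205. ] yaw -0.3068
```

```bash
python3 -m creep '[{"tx":0.2,"tz":-0.09,"fingers":90},{"tx":0.45,"tz":-0.2},{"tx":0.7,"tz":-0.31},{"tx":0.9,"tz":-0.4},{"tx":0.9,"tz":-0.4}]' 20; python3 -c "
from h import *
shift(400,316.5,200,-0.3)"
```

```text
{'tx': np.float64(1.4287), 'tz': np.float64(-0.6364), 'ty': np.float64(0.0252), 'turn': np.float64(-0.0022)} from [166.  524.1 205. ] yaw -0.3068$[0]: bad value
```

```bash
python3 -m creep '[{"tx":0.2,"ty":0,"tz":-0.09,"turn":0,"fingers":90},{"tx":0.45,"ty":0,"tz":-0.2,"turn":0,"fingers":90},{"tx":0.7,"ty":0,"tz":-0.31,"turn":0,"fingers":90},{"tx":0.9,"ty":0,"tz":-0.4,"turn":0,"fingers":90},{"tx":0.9,"ty":0,"tz":-0.4,"turn":0,"fingers":90}]' 20; python3 -c "
from h import *
shift(400,316.5,200,-0.3)"
```

```text
clock: 0.65
eef_pos: [316.6, 390.5, 205.0]
eef_rot: [-1.572, -0.0, -0.311]
wrist_force: [-0.1, 1.6, -0.2]
finger_gap: 89.8
{'tx': np.float64(0.5105), 'tz': np.float64(-0.2242), 'ty': np.float64(0.0251), 'turn': np.float64(-0.0036)} from [316.6 390.5 205. ] yaw -0.3114
```

```bash
python3 -m creep '[{"tx":0.25,"ty":0.02,"tz":-0.11,"turn":0,"fingers":90},{"tx":0.51,"ty":0.025,"tz":-0.224,"turn":0,"fingers":90},{"tx":0.51,"ty":0.025,"tz":-0.224,"turn":0,"fingers":90},{"tx":0.51,"ty":0.025,"tz":-0.224,"turn":0,"fingers":90}]' 20
cat >> h.py <<'E'
def wrist(name):
    s=monitor.read_state(); c=optics.camera("wrist"); M=np.array(c["mount"])
    from scipy.spatial.transform import Rotation as Ro
    T=np.eye(4); T[:3,:3]=Ro.from_euler("xyz",s["eef_rot"]).as_matrix(); T[:3,3]=s["eef_pos"]
    G=T@M; c["R"]=G[:3,:3].T; c["t"]=-G[:3,:3].T@G[:3,3]
    np.save(name+".npy",c,allow_pickle=True); cv2.imwrite(f"pics/{name}.png",c["frame"][:,:,::-1])
    print("cam at",G[:3,3].round(1)); return c
def band(W,cx,cy,r,lo,hi):
    m=(np.hypot(W[...,0]-cx,W[...,1]-cy)<r)&(W[...,2]>lo)&(W[...,2]<hi); q=W[m]
    if len(q)<5: return len(q)
    mn,mx=np.percentile(q,.5,0),np.percentile(q,99.5,0)
    hull=cv2.convexHull(q[:,:2].astype(np.float32)); ctr,rad=cv2.minEnclosingCircle(hull)
    return len(q),((mn+mx)/2)[:2].round(1),(mx-mn)[:2].round(1),np.array(ctr).round(1),round(rad,1),np.median(q[:,2]).round(1)
E
python3 -c "
from h import *
shift(400,316.5,200,-0.3)
c=wrist('w1'); W=cloud(c)
print(band(W,400,316,40,68,84)); print(band(W,400,318,85,12,20))"
```

```text
clock: 1.05
eef_pos: [400.9, 315.5, 199.8]
eef_rot: [-1.573, -0.0, -0.314]
wrist_force: [-0.2, -0.3, 0.1]
finger_gap: 90.2
{'tx': np.float64(-0.006), 'tz': np.float64(0.0035), 'ty': np.float64(-0.0011), 'turn': np.float64(-0.0045)} from [400.9 315.5 199.8] yaw -0.3141
cam at [327.5 339.5 378.3]
(641, array([400.2, 315.1]), array([44.2, 44.4]), array([400.5, 315.2]), 22.9, np.float64(73.1))
(2427, array([400.2, 318. ]), array([136.4, 136.3]), array([400.4, 317.9]), 69.4, np.float64(14.3))
```

View pics/w1.png

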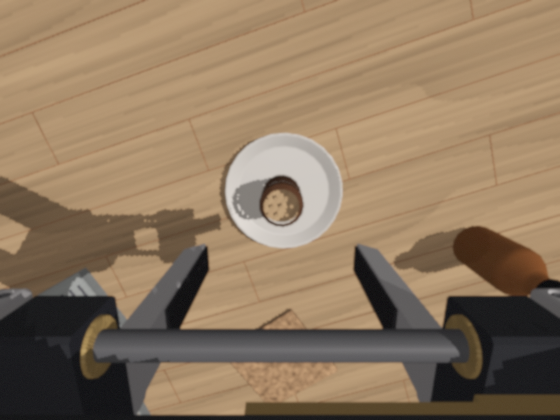

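```bash
python3 -m creep '[{"tx":0,"ty":0.2,"tz":0,"turn":0,"fingers":90},{"tx":0,"ty":0.4,"tz":0,"turn":0,"fingers":90},{"tx":0,"ty":0.6,"tz":0,"turn":0,"fingers":90},{"tx":0,"ty":0.75,"tz":0,"turn":0,"fingers":90},{"tx":0,"ty":0.85,"tz":0,"turn":0,"fingers":90},{"tx":0,"ty":0.85,"tz":0,"turn":0,"fingers":90}]' 30; python3 -m creep '[{"tx":0,"ty":0,"tz":0,"turn":0,"fingers":30},{"tx":0,"ty":0,"tz":0,"turn":0,"fingers":30},{"tx":0,"ty":0,"tz":0,"turn":0,"fingers":30},{"tx":0,"ty":0,"tz":0,"turn":0,"fingers":30},{"tx":0,"ty":0,"tz":0,"turn":0,"fingers":30},{"tx":0,"ty":0,"tz":0,"turn":0,"fingers":30}]' 30
```

```text
clock: 1.7
eef_pos: [397.7, 316.4, 27.6]
eef_rot: [-1.576, 0.003, -0.311]
wrist_force: [1.2, -0.2, 0.1]
finger_gap: 90.0
clock: 2.3
eef_pos: [397.8, 316.4, 27.8]
eef_rot: [-1.576, 0.003, -0.312]
wrist_force: [-0.8, -1.8, 1.0]
finger_gap: 45.4
```

```bash
python3 -m creep '[{"tx":0,"ty":-0.1,"tz":0,"turn":0,"fingers":30},{"tx":0,"ty":-0.25,"tz":0,"turn":0,"fingers":30},{"tx":0.1,"ty":-0.35,"tz":0,"turn":0,"fingers":30},{"tx":0.25,"ty":-0.35,"tz":0,"turn":0,"fingers":30},{"tx":0.4,"ty":-0.35,"tz":0,"turn":0,"fingers":30},{"tx":0.6,"ty":-0.35,"tz":0,"turn":0,"fingers":30},{"tx":0.8,"ty":-0.35,"tz":0,"turn":0,"fingers":30},{"tx":0.95,"ty":-0.35,"tz":-0.01,"turn":0,"fingers":30},{"tx":0.95,"ty":-0.35,"tz":-0.01,"turn":0,"fingers":30},{"tx":0.95,"ty":-0.35,"tz":-0.01,"turn":0,"fingers":30}]'; python3 -c "
from h import *
shift(630.5,236,28.5)"
```

```text
clock: 3.3
eef_pos: [578.1, 256.1, 96.6]
eef_rot: [-1.576, 0.004, -0.312]
wrist_force: [-0.8, -0.5, -1.5]
finger_gap: 45.2
{'tx': np.float64(0.2801), 'tz': np.float64(-0.0152), 'ty': np.float64(0.3405)} from [578.1 256.1  96.6] yaw -0.3124
```

```bash
python3 -m creep '[{"tx":0.15,"ty":0,"tz":-0.01,"turn":0,"fingers":30},{"tx":0.28,"ty":0.05,"tz":-0.015,"turn":0,"fingers":30},{"tx":0.28,"ty":0.15,"tz":-0.015,"turn":0,"fingers":30},{"tx":0.28,"ty":0.25,"tz":-0.015,"turn":0,"fingers":30},{"tx":0.28,"ty":0.31,"tz":-0.015,"turn":0,"fingers":30},{"tx":0.28,"ty":0.33,"tz":-0.015,"turn":0,"fingers":30},{"tx":0.28,"ty":0.34,"tz":-0.015,"turn":0,"fingers":30},{"tx":0.28,"ty":0.34,"tz":-0.015,"turn":0,"fingers":30},{"tx":0.28,"ty":0.34,"tz":-0.015,"turn":0,"fingers":30}]'
```

```text
clock: 4.2
eef_pos: [630.5, 236.0, 29.4]
eef_rot: [-1.576, 0.003, -0.312]
wrist_force: [-0.7, 0.0, -1.8]
finger_gap: 45.0
```

```bash
python3 -m creep '[{"tx":0,"ty":0.005,"tz":0,"turn":0,"fingers":30},{"tx":0,"ty":0.01,"tz":0,"turn":0,"fingers":30},{"tx":0,"ty":0.01,"tz":0,"turn":0,"fingers":30}]'; python3 -m creep '[{"tx":0,"ty":0,"tz":0,"turn":0,"fingers":60},{"tx":0,"ty":0,"tz":0,"turn":0,"fingers":75},{"tx":0,"ty":0,"tz":0,"turn":0,"fingers":90},{"tx":0,"ty":0,"tz":0,"turn":0,"fingers":90},{"tx":0,"ty":-0.2,"tz":0,"turn":0,"fingers":90},{"tx":0,"ty":-0.4,"tz":0,"turn":0,"fingers":90},{"tx":0,"ty":-0.6,"tz":0,"turn":0,"fingers":90},{"tx":0,"ty":-0.8,"tz":0,"turn":0,"fingers":90},{"tx":0,"ty":-0.8,"tz":0,"turn":0,"fingers":90}]'; python3 -c "
from h import *
c=optics.camera('top'); cv2.imwrite('pics/t1.png',c['frame'][:,:,::-1])
c=optics.camera('scene'); cv2.imwrite('pics/s1.png',c['frame'][:,:,::-1])
shift(397.5,-276.2,200,-1.66)"
```

```text
clock: 4.5
eef_pos: [630.7, 236.1, 27.9]
eef_rot: [-1.575, 0.002, -0.312]
wrist_force: [1.0, -0.1, 1.8]
finger_gap: 45.3
clock: 5.4
eef_pos: [633.0, 237.2, 194.5]
eef_rot: [-1.57, -0.006, -0.312]
wrist_force: [-0.6, -1.0, -0.2]
finger_gap: 89.8
{'tx': np.float64(-0.325), 'tz': np.float64(-2.7997), 'ty': np.float64(-0.0581), 'turn': np.float64(0.429)} from [631.4 236.7 188.4] yaw -0.3123
```

View pics/s1.png

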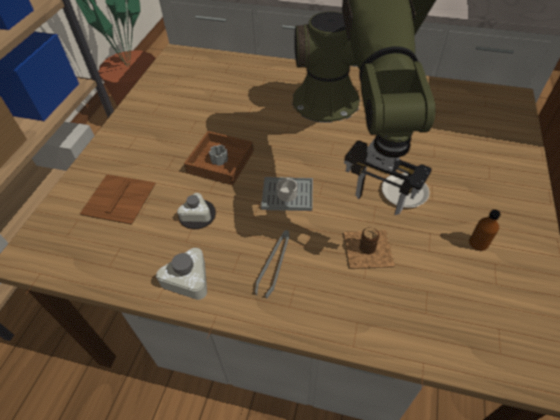

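The shaker stands upright in the middle of the trivet (370,240 in the scene view). Now over to the cutter.

```bash
python3 -m creep '[{"tx":0,"ty":-0.05,"tz":-0.2,"turn":0,"fingers":80},{"tx":-0.05,"ty":-0.05,"tz":-0.45,"turn":0,"fingers":80},{"tx":-0.1,"ty":-0.05,"tz":-0.7,"turn":0,"fingers":80},{"tx":-0.1,"ty":-0.05,"tz":-0.95,"turn":0,"fingers":80},{"tx":-0.1,"ty":-0.05,"tz":-1,"turn":0,"fingers":80}]'; python3 -m creep '[{"tx":0,"ty":0,"tz":-0.25,"turn":0,"fingers":80},{"tx":-0.05,"ty":0,"tz":-0.5,"turn":0,"fingers":80},{"tx":-0.1,"ty":0,"tz":-0.75,"turn":0,"fingers":80},{"tx":-0.1,"ty":0,"tz":-1,"turn":0,"fingers":80}]';python3 -c "
from h import *
shift(397.5,-276.2,200,-1.66)"
```

```text
clock: 6.0
eef_pos: [549.1, 49.1, 197.9]
eef_rot: [-1.576, 0.003, -0.315]
wrist_force: [0.0, 1.0, 0.9]
finger_gap: 80.1
clock: 6.4
eef_pos: [468.3, -130.3, 197.8]
eef_rot: [-1.576, 0.005, -0.314]
wrist_force: [1.6, -0.2, 0.5]
finger_gap: 79.8
{'tx': np.float64(-0.1111), 'tz': np.float64(-0.8033), 'ty': np.float64(-0.0112), 'turn': np.float64(0.4283)} from [ 468.3 -130.3  197.8] yaw -0.3143
```

```bash
python3 -m creep '[{"tx":-0.02,"ty":0,"tz":-0.15,"turn":0.04,"fingers":80},{"tx":-0.05,"ty":0,"tz":-0.35,"turn":0.085,"fingers":80},{"tx":-0.08,"ty":0,"tz":-0.55,"turn":0.13,"fingers":80},{"tx":-0.11,"ty":0,"tz":-0.7,"turn":0.175,"fingers":80},{"tx":-0.11,"ty":0,"tz":-0.8,"turn":0.22,"fingers":80},{"tx":-0.11,"ty":-0.01,"tz":-0.8,"turn":0.265,"fingers":80},{"tx":-0.11,"ty":-0.01,"tz":-0.8,"turn":0.31,"fingers":80},{"tx":-0.11,"ty":-0.01,"tz":-0.8,"turn":0.355,"fingers":80},{"tx":-0.11,"ty":-0.01,"tz":-0.8,"turn":0.4,"fingers":80},{"tx":-0.11,"ty":-0.01,"tz":-0.8,"turn":0.428,"fingers":80},{"tx":-0.11,"ty":-0.01,"tz":-0.8,"turn":0.428,"fingers":80},{"tx":-0.11,"ty":-0.01,"tz":-0.8,"turn":0.428,"fingers":80}]';python3 -c "
from h import *
shift(397.5,-276.2,200,-1.66)
c=wrist('w2'); W=cloud(c)
print(band(W,398,-276,40,43,55)); print(band(W,398,-276,130,38,55))
for q in [band(W,398,-276,130,41,55)]: print(q)
"
```

```text
clock: 7.6
eef_pos: [398.0, -275.3, 199.8]
eef_rot: [-1.578, -0.003, -1.656]
wrist_force: [0.0, -0.5, 0.3]
finger_gap: 80.0
{'tx': np.float64(0.0045), 'tz': np.float64(-0.0019), 'ty': np.float64(-0.0008), 'turn': np.float64(0.0013)} from [ 398.  -275.3  199.8] yaw -1.6558
cam at [ 406.6 -197.7  378.2]
(443, array([ 397.9, -277. ]), array([53.2, 52.7]), array([ 398.2, -277.5]), 27.6, np.float64(47.3))
(4393, array([ 402.1, -272.9]), array([172.5, 173.9]), array([ 400.6, -270.4]), 112.9, np.float64(44.4))
(4058, array([ 402.1, -272.9]), array([172.6, 174. ]), array([ 400.6, -270.4]), 112.9, np.float64(44.5))
```

View pics/w2.png

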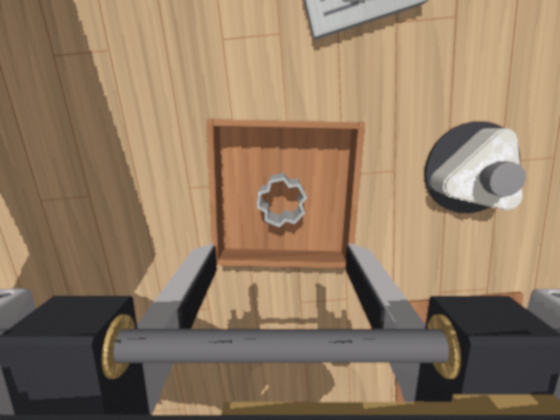

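```bash
python3 -c "
from h import *
c=np.load('w2.npy',allow_pickle=True).item()
a=cv2.resize(c['frame'][165:240,240:325,::-1],(765,675),interpolation=cv2.INTER_CUBIC)[:600]; cv2.imwrite('pics/w2c.png',a)
W=cloud(c); m=(np.hypot(W[...,0]-398,W[...,1]+277)<40)&(W[...,2]>40)
q=W[m][:,:2]-[398,-277]; a=-1.6558
t=np.degrees(np.arctan2(q@[-np.sin(a),np.cos(a)],q@[np.cos(a),np.sin(a)])); r=np.hypot(*q.T)
for k in range(-180,180,12):
    s=(t>=k)&(t<k+12)
    if s.any(): print(k+6,r[s].max().round(1),np.median(r[s]).round(1))
"
```

```text
-174 31.0 26.9
-162 33.2 28.1
-150 37.1 31.5
-138 40.0 36.1
-126 40.0 38.5
-114 27.0 25.0
-102 40.0 39.6
-90 40.0 39.3
-78 40.0 39.5
-66 25.6 21.9
-54 23.5 21.1
-42 27.8 25.8
-30 27.6 25.2
-18 27.4 25.4
-6 27.7 25.5
6 23.8 21.7
18 24.9 22.0
30 27.5 25.5
42 27.1 25.3
54 27.4 25.4
66 27.9 25.6
78 23.7 21.4
90 24.0 21.7
102 27.6 25.4
114 40.0 38.8
126 40.0 36.3
138 40.0 34.7
150 37.1 30.9
162 33.0 28.1
174 31.3 26.8
```

View pics/w2c.png

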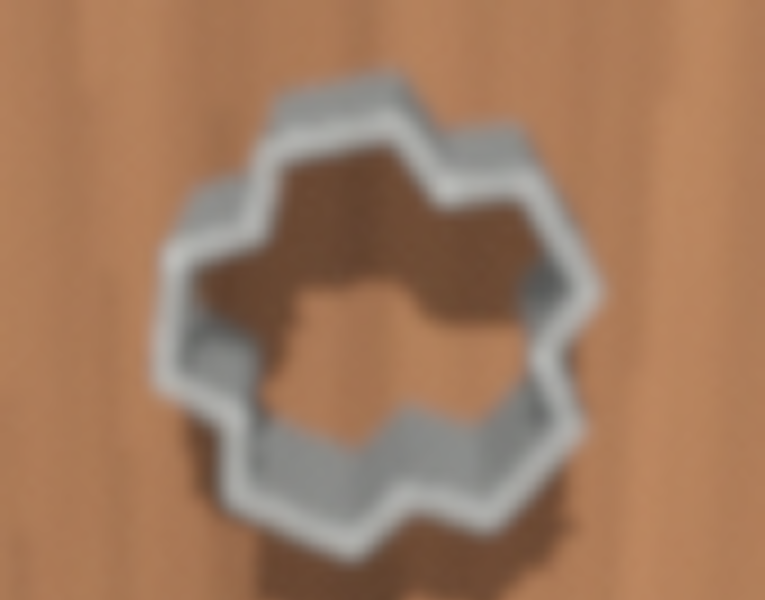

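```bash
python3 -m creep '[{"tx":0.01,"ty":0.2,"tz":0,"turn":0.02,"fingers":80},{"tx":0.015,"ty":0.4,"tz":0,"turn":0.033,"fingers":80},{"tx":0.02,"ty":0.6,"tz":0,"turn":0.033,"fingers":80},{"tx":0.02,"ty":0.75,"tz":0,"turn":0.033,"fingers":80},{"tx":0.02,"ty":0.85,"tz":0,"turn":0.033,"fingers":80},{"tx":0.02,"ty":0.9,"tz":0,"turn":0.033,"fingers":80},{"tx":0.02,"ty":0.905,"tz":0,"turn":0.033,"fingers":80}]'; python3 -m creep '[{"tx":0,"ty":0,"tz":0,"turn":0,"fingers":60},{"tx":0,"ty":0,"tz":0,"turn":0,"fingers":30},{"tx":0,"ty":0,"tz":0,"turn":0,"fingers":30},{"tx":0,"ty":0,"tz":0,"turn":0,"fingers":30},{"tx":0,"ty":0,"tz":0,"turn":0,"fingers":30},{"tx":0,"ty":0,"tz":0,"turn":0,"fingers":30}]' 25
```

```text
clock: 8.35
eef_pos: [396.0, -279.5, 18.2]
eef_rot: [-1.579, -0.003, -1.759]
wrist_force: [-0.9, 0.1, -0.1]
finger_gap: 80.1
clock: 8.95
eef_pos: [396.2, -279.7, 18.8]
eef_rot: [-1.578, -0.003, -1.758]
wrist_force: [-1.8, 0.9, 6.7]
finger_gap: 51.9
```

```bash
python3 -m creep '[{"tx":0,"ty":-0.1,"tz":0,"turn":0,"fingers":30},{"tx":0,"ty":-0.3,"tz":0,"turn":0,"fingers":30},{"tx":0,"ty":-0.5,"tz":0,"turn":0,"fingers":30},{"tx":-0.15,"ty":-0.55,"tz":0,"turn":0,"fingers":30},{"tx":-0.35,"ty":-0.55,"tz":0,"turn":0,"fingers":30},{"tx":-0.55,"ty":-0.55,"tz":0,"turn":0,"fingers":30},{"tx":-0.75,"ty":-0.55,"tz":0,"turn":0,"fingers":30},{"tx":-0.95,"ty":-0.55,"tz":0,"turn":0,"fingers":30},{"tx":-1,"ty":-0.55,"tz":0,"turn":0,"fingers":30}]'; python3 -c "
from h import *
shift(400,318,130)"
```

```text
clock: 9.85
eef_pos: [434.6, -80.2, 128.4]
eef_rot: [-1.578, -0.003, -1.756]
wrist_force: [-0.3, -1.0, -1.1]
finger_gap: 51.9
{'tx': np.float64(-1.9253), 'tz': np.float64(-0.5361), 'ty': np.float64(-0.008)} from [434.6 -80.2 128.4] yaw -1.7558
```

```bash
python3 -m creep '[{"tx":-0.2,"ty":0,"tz":-0.05,"turn":0,"fingers":30},{"tx":-0.45,"ty":0,"tz":-0.12,"turn":0,"fingers":30},{"tx":-0.7,"ty":0,"tz":-0.19,"turn":0,"fingers":30},{"tx":-0.95,"ty":0,"tz":-0.26,"turn":0,"fingers":30},{"tx":-1,"ty":0,"tz":-0.28,"turn":0,"fingers":30}]';python3 -c "
from h import *
shift(399.8,315.1,30)"
```

```text
clock: 10.35
eef_pos: [415.8, 129.6, 128.4]
eef_rot: [-1.578, -0.002, -1.753]
wrist_force: [-0.8, -0.2, -0.8]
finger_gap: 51.9
{'tx': np.float64(-0.8977), 'tz': np.float64(-0.2468), 'ty': np.float64(0.4921)} from [415.8 129.6 128.4] yaw -1.7531
```

```bash
python3 -m creep '[{"tx":-0.2,"ty":0,"tz":-0.06,"turn":0,"fingers":30},{"tx":-0.45,"ty":0,"tz":-0.13,"turn":0,"fingers":30},{"tx":-0.7,"ty":0,"tz":-0.19,"turn":0,"fingers":30},{"tx":-0.85,"ty":0,"tz":-0.24,"turn":0,"fingers":30},{"tx":-0.9,"ty":0.1,"tz":-0.247,"turn":0,"fingers":30},{"tx":-0.9,"ty":0.3,"tz":-0.247,"turn":0,"fingers":30},{"tx":-0.9,"ty":0.45,"tz":-0.247,"turn":0,"fingers":30},{"tx":-0.9,"ty":0.49,"tz":-0.247,"turn":0,"fingers":30},{"tx":-0.9,"ty":0.49,"tz":-0.247,"turn":0,"fingers":30},{"tx":-0.9,"ty":0.49,"tz":-0.247,"turn":0,"fingers":30}]';python3 -c "
from h import *
shift(399.8,315.1,19)"
```

```text
clock: 11.35
eef_pos: [400.0, 315.7, 31.8]
eef_rot: [-1.576, -0.001, -1.754]
wrist_force: [-0.0, 0.4, -1.2]
finger_gap: 51.9
{'tx': np.float64(0.0032), 'tz': np.float64(-0.0005), 'ty': np.float64(0.064)} from [400.  315.7  31.8] yaw -1.7535
```

```bash
python3 -m creep '[{"tx":0,"ty":0.03,"tz":0,"turn":0,"fingers":30},{"tx":0,"ty":0.05,"tz":0,"turn":0,"fingers":30},{"tx":0,"ty":0.06,"tz":0,"turn":0,"fingers":30},{"tx":0,"ty":0.062,"tz":0,"turn":0,"fingers":30},{"tx":0,"ty":0.062,"tz":0,"turn":0,"fingers":30}]'
```

```text
clock: 11.85
eef_pos: [400.0, 315.7, 19.4]
eef_rot: [-1.576, -0.001, -1.753]
wrist_force: [-0.3, 0.3, -0.7]
finger_gap: 51.7
```

```bash
python3 -m creep '[{"tx":0,"ty":0.004,"tz":0,"turn":0,"fingers":30},{"tx":0,"ty":0.008,"tz":0,"turn":0,"fingers":30},{"tx":0,"ty":0.008,"tz":0,"turn":0,"fingers":30}]'; python3 -m creep '[{"tx":0,"ty":0,"tz":0,"turn":0,"fingers":58},{"tx":0,"ty":0,"tz":0,"turn":0,"fingers":70},{"tx":0,"ty":0,"tz":0,"turn":0,"fingers":80},{"tx":0,"ty":0,"tz":0,"turn":0,"fingers":80},{"tx":0,"ty":-0.2,"tz":0,"turn":0,"fingers":80},{"tx":0,"ty":-0.4,"tz":0,"turn":0,"fingers":80},{"tx":0,"ty":-0.6,"tz":0,"turn":0,"fingers":80},{"tx":0,"ty":-0.8,"tz":0,"turn":0,"fingers":80},{"tx":0,"ty":-0.9,"tz":0,"turn":0,"fingers":80},{"tx":0,"ty":-0.9,"tz":0,"turn":0,"fingers":80}]';python3 -c "
from h import *
c=wrist('w3'); W=cloud(c)
print(band(W,400,318,40,43,55)); print(band(W,400,318,85,12,20))
shift(494.4,-24.7,200,-1.37)
"
```

```text
clock: 12.15
eef_pos: [400.1, 315.9, 18.8]
eef_rot: [-1.576, -0.001, -1.753]
wrist_force: [-4.2, -3.4, 12.9]
finger_gap: 51.9
clock: 13.15
eef_pos: [401.9, 316.4, 201.6]
eef_rot: [-1.573, 0.003, -1.753]
wrist_force: [0.5, 0.3, -0.0]
finger_gap: 79.9
cam at [417.  392.2 380.3]
(431, array([401.5, 318.6]), array([52.9, 52.7]), array([401.4, 318. ]), 27.6, np.float64(47.2))
(2505, array([399.6, 318. ]), array([136.2, 136.2]), array([399.5, 317.8]), 69.6, np.float64(14.4))
{'tx': np.float64(1.5906), 'tz': np.float64(0.767), 'ty': np.float64(-0.0033), 'turn': np.float64(-0.122)} from [401.3 316.  199.3] yaw -1.7533
```

View pics/w3.png

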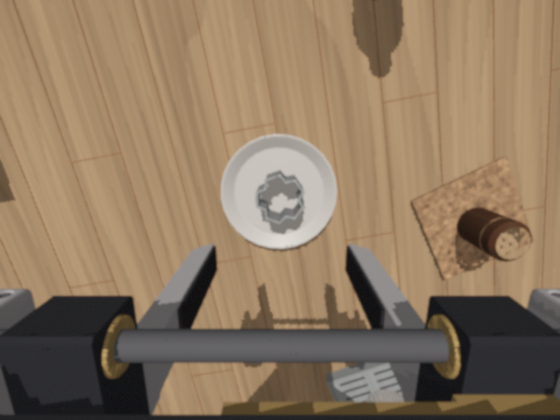

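```bash
python3 -m creep '[{"tx":0.2,"ty":0,"tz":0.1,"turn":0,"fingers":86},{"tx":0.45,"ty":0,"tz":0.22,"turn":0,"fingers":86},{"tx":0.68,"ty":0,"tz":0.34,"turn":0,"fingers":86},{"tx":0.9,"ty":0,"tz":0.45,"turn":0,"fingers":86},{"tx":0.95,"ty":0,"tz":0.46,"turn":0,"fingers":86}]';python3 -c "
from h import *
shift(494.4,-24.7,200)"
```

```text
clock: 13.7
eef_pos: [457.4, 109.0, 197.0]
eef_rot: [-1.577, -0.001, -1.756]
wrist_force: [-0.5, 0.7, -0.1]
finger_gap: 86.0
{'tx': np.float64(0.6228), 'tz': np.float64(0.3051), 'ty': np.float64(-0.015)} from [457.4 109.  197. ] yaw -1.7563
```

```bash
python3 -m creep '[{"tx":0.2,"ty":-0.01,"tz":0.1,"turn":0,"fingers":86},{"tx":0.42,"ty":-0.015,"tz":0.2,"turn":0,"fingers":86},{"tx":0.62,"ty":-0.015,"tz":0.305,"turn":0,"fingers":86},{"tx":0.62,"ty":-0.015,"tz":0.305,"turn":0,"fingers":86},{"tx":0.62,"ty":-0.015,"tz":0.305,"turn":0,"fingers":86}]';python3 -c "
from h import *
c=wrist('w4'); W=cloud(c)
print(band(W,494,-25,45,43,55)); 
m=(abs(W[...,2]-15.5)<3)&(np.hypot(W[...,0]-490,W[...,1]+28)<105)
q=W[m][:,:2].astype(np.float32); print(len(q),cv2.minAreaRect(q))
"
```

```text
clock: 14.2
eef_pos: [493.9, -24.7, 197.9]
eef_rot: [-1.58, -0.001, -1.758]
wrist_force: [0.9, 0.1, -0.8]
finger_gap: 85.7
cam at [510.8  51.4 376.4]
(691, array([494.2, -25.7]), array([59.9, 60. ]), array([494.4, -25.9]), 30.7, np.float64(47.1))
1992 ((490.0650939941406, -25.43871307373047), (120.35108947753906, 150.34767150878906), 11.468767166137695)
```

View pics/w4.png

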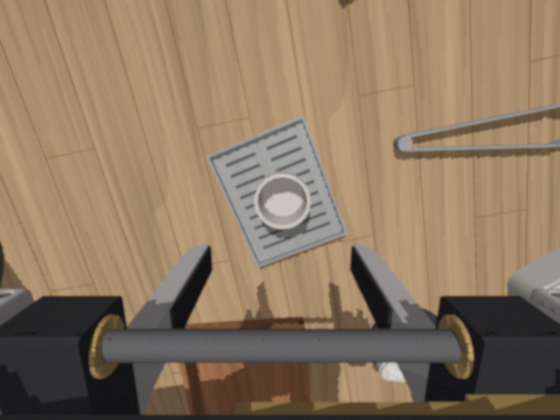

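```bash
python3 -m creep '[{"tx":0,"ty":0.2,"tz":0,"turn":0,"fingers":86},{"tx":0.005,"ty":0.4,"tz":0.005,"turn":0,"fingers":86},{"tx":0.005,"ty":0.6,"tz":0.005,"turn":0,"fingers":86},{"tx":0.005,"ty":0.75,"tz":0.007,"turn":0,"fingers":86},{"tx":0.005,"ty":0.85,"tz":0.008,"turn":0,"fingers":86},{"tx":0.005,"ty":0.885,"tz":0.008,"turn":0,"fingers":86},{"tx":0.005,"ty":0.885,"tz":0.008,"turn":0,"fingers":86}]'; python3 -m creep '[{"tx":0,"ty":0,"tz":0,"turn":0,"fingers":75},{"tx":0,"ty":0,"tz":0,"turn":0,"fingers":65},{"tx":0,"ty":0,"tz":0,"turn":0,"fingers":50},{"tx":0,"ty":0,"tz":0,"turn":0,"fingers":50},{"tx":0,"ty":0,"tz":0,"turn":0,"fingers":50},{"tx":0,"ty":0,"tz":0,"turn":0,"fingers":50}]' 25
```

```text
clock: 14.95
eef_pos: [493.2, -24.0, 20.7]
eef_rot: [-1.581, -0.001, -1.755]
wrist_force: [-0.7, 0.5, 0.3]
finger_gap: 85.8
clock: 15.55
eef_pos: [493.7, -24.0, 21.4]
eef_rot: [-1.58, -0.0, -1.755]
wrist_force: [-0.0, 0.4, 6.0]
finger_gap: 60.8
```

```bash
python3 -m creep '[{"tx":0,"ty":-0.08,"tz":0,"turn":0,"fingers":50},{"tx":0,"ty":-0.22,"tz":0,"turn":0,"fingers":50},{"tx":0,"ty":-0.38,"tz":0,"turn":0,"fingers":50},{"tx":0.1,"ty":-0.48,"tz":-0.02,"turn":0,"fingers":50},{"tx":0.25,"ty":-0.5,"tz":-0.05,"turn":0,"fingers":50},{"tx":0.45,"ty":-0.5,"tz":-0.08,"turn":0,"fingers":50},{"tx":0.65,"ty":-0.5,"tz":-0.11,"turn":0,"fingers":50},{"tx":0.85,"ty":-0.5,"tz":-0.14,"turn":0,"fingers":50},{"tx":0.95,"ty":-0.5,"tz":-0.16,"turn":0,"fingers":50},{"tx":1,"ty":-0.5,"tz":-0.17,"turn":0,"fingers":50}]'; python3 -c "
from h import *
shift(402,-271,22)"
```

```text
clock: 16.55
eef_pos: [423.6, -215.9, 121.7]
eef_rot: [-1.58, -0.0, -1.758]
wrist_force: [-0.6, 0.7, -0.9]
finger_gap: 60.8
{'tx': np.float64(0.2908), 'tz': np.float64(-0.0551), 'ty': np.float64(0.4987)} from [ 423.6 -215.9  121.7] yaw -1.7575
```

```bash
python3 -m creep '[{"tx":0.12,"ty":0,"tz":-0.02,"turn":-0.015,"fingers":50},{"tx":0.25,"ty":0,"tz":-0.05,"turn":-0.03,"fingers":50},{"tx":0.29,"ty":0.03,"tz":-0.055,"turn":-0.03,"fingers":50},{"tx":0.29,"ty":0.15,"tz":-0.055,"turn":-0.03,"fingers":50},{"tx":0.29,"ty":0.3,"tz":-0.055,"turn":-0.03,"fingers":50},{"tx":0.29,"ty":0.42,"tz":-0.055,"turn":-0.03,"fingers":50},{"tx":0.29,"ty":0.47,"tz":-0.055,"turn":-0.03,"fingers":50},{"tx":0.29,"ty":0.485,"tz":-0.055,"turn":-0.03,"fingers":50},{"tx":0.29,"ty":0.49,"tz":-0.055,"turn":-0.03,"fingers":50},{"tx":0.29,"ty":0.49,"tz":-0.055,"turn":-0.03,"fingers":50}]'
```

```text
clock: 17.55
eef_pos: [401.6, -270.9, 24.7]
eef_rot: [-1.579, -0.0, -1.663]
wrist_force: [0.5, -0.7, -1.1]
finger_gap: 60.7
```

```bash
python3 -m creep '[{"tx":0,"ty":0.007,"tz":0,"turn":0,"fingers":50},{"tx":0,"ty":0.014,"tz":0,"turn":0,"fingers":50},{"tx":0,"ty":0.016,"tz":0,"turn":0,"fingers":50},{"tx":0,"ty":0.016,"tz":0,"turn":0,"fingers":50}]'
```

```text
clock: 17.95
eef_pos: [401.6, -270.9, 21.6]
eef_rot: [-1.579, -0.0, -1.663]
wrist_force: [-0.3, -0.3, -1.2]
finger_gap: 60.5
```

```bash
python3 -m creep '[{"tx":0,"ty":0.004,"tz":0,"turn":0,"fingers":50},{"tx":0,"ty":0.007,"tz":0,"turn":0,"fingers":50},{"tx":0,"ty":0.007,"tz":0,"turn":0,"fingers":50}]'
```

```text
clock: 18.25
eef_pos: [401.7, -271.1, 21.3]
eef_rot: [-1.579, -0.001, -1.663]
wrist_force: [-6.6, 4.7, 16.1]
finger_gap: 60.7
```

Contact with the box floor; release and retreat.

```bash
python3 -m creep '[{"tx":0,"ty":0,"tz":0,"turn":0,"fingers":65},{"tx":0,"ty":0,"tz":0,"turn":0,"fingers":75},{"tx":0,"ty":0,"tz":0,"turn":0,"fingers":84},{"tx":0,"ty":0,"tz":0,"turn":0,"fingers":84},{"tx":0,"ty":-0.2,"tz":0,"turn":0,"fingers":84},{"tx":0,"ty":-0.4,"tz":0,"turn":0,"fingers":84},{"tx":0,"ty":-0.6,"tz":0,"turn":0,"fingers":84},{"tx":0,"ty":-0.8,"tz":0,"turn":0,"fingers":84},{"tx":0,"ty":-0.9,"tz":0,"turn":0,"fingers":84},{"tx":0,"ty":-0.9,"tz":0,"turn":0,"fingers":84}]';python3 -c "
from h import *
c=wrist('w5'); W=cloud(c)
print(band(W,402,-273,42,44,55))
print(band(W,402,-273,130,41,55))
shift(625,-267,200)
"
```

```text
clock: 19.25
eef_pos: [404.0, -271.7, 203.9]
eef_rot: [-1.575, -0.003, -1.663]
wrist_force: [-0.5, -0.4, -1.2]
finger_gap: 84.2
cam at [ 412.6 -193.9  382.2]
(647, array([ 402.3, -272.8]), array([59.7, 60. ]), array([ 402.3, -272.8]), 30.7, np.float64(47.2))
(4333, array([ 402.3, -273.3]), array([171.9, 175.5]), array([ 400.6, -273. ]), 114.5, np.float64(44.5))
{'tx': np.float64(-0.1235), 'tz': np.float64(1.1015), 'ty': np.float64(0.0087)} from [ 403.4 -271.2  201.7] yaw -1.6633
```

View pics/w5.png

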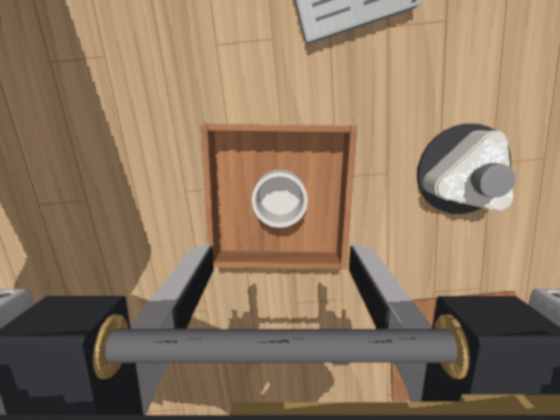

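```bash
python3 -m creep '[{"tx":-0.02,"ty":0,"tz":0.2,"turn":0,"fingers":60},{"tx":-0.05,"ty":0,"tz":0.45,"turn":0,"fingers":60},{"tx":-0.08,"ty":0,"tz":0.7,"turn":0,"fingers":60},{"tx":-0.12,"ty":0,"tz":0.95,"turn":0,"fingers":60},{"tx":-0.124,"ty":0,"tz":1,"turn":0,"fingers":60},{"tx":-0.124,"ty":0,"tz":1,"turn":0,"fingers":60}]';python3 -c "
from h import *
c=wrist('w6'); W=cloud(c)
print(band(W,625,-267,35,64,78)); print(band(W,625,-267,70,34,48));print(band(W,625,-267,70,4,12))
shift(625,-266.5,200)
f=c['frame']
a=cv2.resize(f[120:270,200:400,::-1],(780,585),interpolation=cv2.INTER_CUBIC); cv2.imwrite('pics/w6c.png',a)
"
```

```text
clock: 19.9
eef_pos: [605.4, -264.2, 196.9]
eef_rot: [-1.581, -0.0, -1.662]
wrist_force: [0.6, 0.2, -0.4]
finger_gap: 59.6
cam at [ 615.1 -187.1  375.4]
(930, array([ 625.4, -267.6]), array([34.2, 33.8]), array([ 625.5, -267.7]), 17.9, np.float64(68.4))
(2926, array([ 619.9, -263.7]), array([83. , 84.7]), array([ 625.6, -268.2]), 50.0, np.float64(41.4))
(2453, array([ 626. , -265.2]), array([106.7, 107.1]), array([ 626. , -265.3]), 54.9, np.float64(7.5))
{'tx': np.float64(-0.0002), 'tz': np.float64(0.1033), 'ty': np.float64(-0.0109)} from [ 604.4 -264.6  197.8] yaw -1.6627
```

View pics/w6c.png

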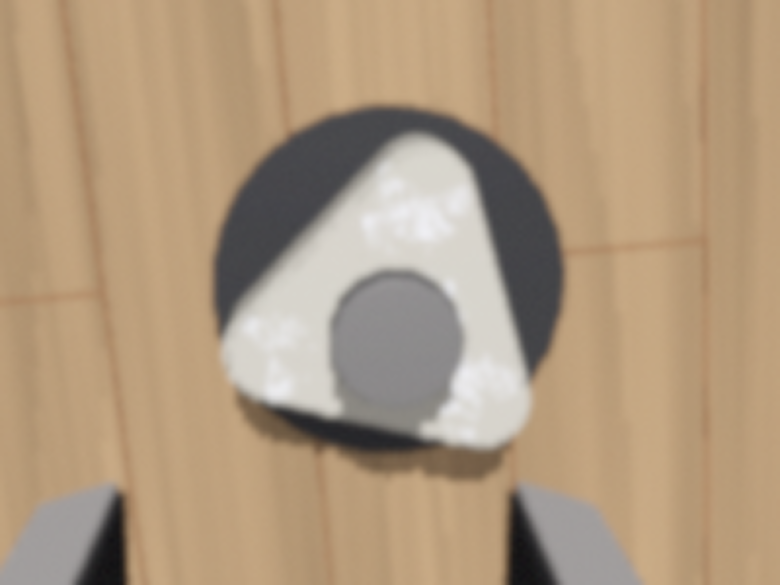

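```bash
python3 -m creep '[{"tx":0.006,"ty":0,"tz":0.106,"turn":0,"fingers":60},{"tx":0.006,"ty":0.15,"tz":0.106,"turn":0,"fingers":60},{"tx":0.006,"ty":0.35,"tz":0.108,"turn":0,"fingers":60},{"tx":0.006,"ty":0.5,"tz":0.11,"turn":0,"fingers":60},{"tx":0.006,"ty":0.62,"tz":0.111,"turn":0,"fingers":60},{"tx":0.006,"ty":0.69,"tz":0.112,"turn":0,"fingers":60},{"tx":0.006,"ty":0.72,"tz":0.113,"turn":0,"fingers":60},{"tx":0.006,"ty":0.73,"tz":0.113,"turn":0,"fingers":60},{"tx":0.006,"ty":0.73,"tz":0.113,"turn":0,"fingers":60}]'; python3 -c "
from h import *
shift(625.5,-267.7,49.5)"
```

```text
clock: 20.85
eef_pos: [625.6, -268.1, 52.6]
eef_rot: [-1.579, -0.001, -1.663]
wrist_force: [0.2, -0.8, 0.7]
finger_gap: 59.9
{'tx': np.float64(-0.0021), 'tz': np.float64(-0.0007), 'ty': np.float64(0.0155)} from [ 625.6 -268.1   52.6] yaw -1.6629
```

```bash
python3 -m creep '[{"tx":-0.002,"ty":0.007,"tz":0,"turn":0,"fingers":60},{"tx":-0.002,"ty":0.01,"tz":0,"turn":0,"fingers":45},{"tx":-0.002,"ty":0.01,"tz":0,"turn":0,"fingers":30},{"tx":-0.002,"ty":0.01,"tz":0,"turn":0,"fingers":20},{"tx":-0.002,"ty":0.01,"tz":0,"turn":0,"fingers":20},{"tx":-0.002,"ty":0.01,"tz":0,"turn":0,"fingers":20},{"tx":-0.002,"ty":0.01,"tz":0,"turn":0,"fingers":20}]' 30
```

```text
clock: 21.55
eef_pos: [625.7, -267.8, 50.7]
eef_rot: [-1.579, -0.001, -1.663]
wrist_force: [0.0, 0.2, 2.7]
finger_gap: 35.3
```

```bash
python3 -m creep '[{"tx":0,"ty":-0.06,"tz":0,"turn":0,"fingers":20},{"tx":0,"ty":-0.16,"tz":0,"turn":0,"fingers":20},{"tx":-0.04,"ty":-0.28,"tz":-0.03,"turn":0,"fingers":20},{"tx":-0.15,"ty":-0.35,"tz":-0.1,"turn":0,"fingers":20},{"tx":-0.3,"ty":-0.35,"tz":-0.2,"turn":0,"fingers":20},{"tx":-0.45,"ty":-0.35,"tz":-0.3,"turn":0,"fingers":20},{"tx":-0.6,"ty":-0.35,"tz":-0.4,"turn":0,"fingers":20},{"tx":-0.75,"ty":-0.35,"tz":-0.5,"turn":0,"fingers":20},{"tx":-0.88,"ty":-0.35,"tz":-0.6,"turn":0,"fingers":20},{"tx":-0.95,"ty":-0.35,"tz":-0.65,"turn":0,"fingers":20},{"tx":-0.95,"ty":-0.35,"tz":-0.65,"turn":0,"fingers":20}]'; python3 -c "
from h import *
shift(490.1,-25.8,50.5)
c=wrist('w7')"
```

```text
clock: 22.65
eef_pos: [513.8, -65.2, 122.6]
eef_rot: [-1.578, -0.001, -1.661]
wrist_force: [-0.8, -0.3, -1.5]
finger_gap: 35.2
{'tx': np.float64(-0.1853), 'tz': np.float64(-0.1358), 'ty': np.float64(0.3607)} from [513.8 -65.2 122.6] yaw -1.661
cam at [522.9  12.2 301.1]
```

View pics/w7.png

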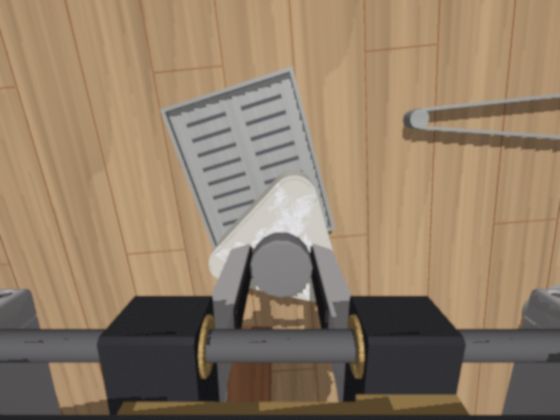

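```bash
python3 -c "
from h import *
c=np.load('w7.npy',allow_pickle=True).item(); W=cloud(c)
m=(abs(W[...,2]-15.5)<3)&(np.hypot(W[...,0]-490,W[...,1]+28)<105)
q=W[m][:,:2].astype(np.float32); print(len(q),cv2.minAreaRect(q))
print(band(W,513,-65,45,72,150))
"; python3 -m creep '[{"tx":-0.08,"ty":0,"tz":-0.06,"turn":0,"fingers":20},{"tx":-0.16,"ty":0,"tz":-0.12,"turn":0,"fingers":20},{"tx":-0.186,"ty":0.02,"tz":-0.136,"turn":0,"fingers":20},{"tx":-0.186,"ty":0.1,"tz":-0.136,"turn":0,"fingers":20},{"tx":-0.186,"ty":0.22,"tz":-0.136,"turn":0,"fingers":20},{"tx":-0.186,"ty":0.3,"tz":-0.136,"turn":0,"fingers":20},{"tx":-0.186,"ty":0.33,"tz":-0.136,"turn":0,"fingers":20},{"tx":-0.186,"ty":0.34,"tz":-0.136,"turn":0,"fingers":20},{"tx":-0.186,"ty":0.34,"tz":-0.136,"turn":0,"fingers":20}]'
```

```text
1809 ((490.0751953125, -25.139015197753906), (120.438720703125, 150.1685791015625), 11.482335090637207)
(9272, array([507.2, -60.8]), array([74.8, 77.8]), array([512.5, -64.2]), 44.7, np.float64(114.1))
clock: 23.6
eef_pos: [490.8, -27.1, 55.1]
eef_rot: [-1.577, -0.001, -1.662]
wrist_force: [0.4, -0.4, -0.8]
finger_gap: 35.6
```

Tray centre (490.1, -25.2) is confirmed. Lowering the last millimetres and watching the force.

```bash
python3 -m creep '[{"tx":-0.008,"ty":0.01,"tz":-0.003,"turn":0,"fingers":20},{"tx":-0.008,"ty":0.018,"tz":-0.003,"turn":0,"fingers":20},{"tx":-0.008,"ty":0.022,"tz":-0.003,"turn":0,"fingers":20},{"tx":-0.008,"ty":0.022,"tz":-0.003,"turn":0,"fingers":20}]'
```

```text
clock: 24.0
eef_pos: [490.3, -25.5, 50.8]
eef_rot: [-1.577, -0.001, -1.662]
wrist_force: [-0.1, 0.9, -0.4]
finger_gap: 35.3
```

```bash
python3 -m creep '[{"tx":0,"ty":0.004,"tz":0,"turn":0,"fingers":20},{"tx":0,"ty":0.008,"tz":0,"turn":0,"fingers":20},{"tx":0,"ty":0.008,"tz":0,"turn":0,"fingers":20}]';python3 -m creep '[{"tx":0,"ty":0,"tz":0,"turn":0,"fingers":40},{"tx":0,"ty":0,"tz":0,"turn":0,"fingers":50},{"tx":0,"ty":0,"tz":0,"turn":0,"fingers":60},{"tx":0,"ty":-0.05,"tz":0,"turn":0,"fingers":65},{"tx":0,"ty":-0.2,"tz":0,"turn":0,"fingers":65},{"tx":0,"ty":-0.4,"tz":0,"turn":0,"fingers":65},{"tx":0,"ty":-0.6,"tz":0,"turn":0,"fingers":80},{"tx":0,"ty":-0.72,"tz":0,"turn":0,"fingers":80},{"tx":0,"ty":-0.72,"tz":0,"turn":0,"fingers":80}]';python3 -c "
from h import *
c=wrist('w8'); W=cloud(c)
print(band(W,490,-25,35,64,78)); print(band(W,490,-25,70,34,48))
shift(630.5,236.5,150,-1.46)
"
```

```text
clock: 24.3
eef_pos: [490.4, -25.5, 49.4]
eef_rot: [-1.577, -0.001, -1.662]
wrist_force: [-1.3, -0.0, 4.2]
finger_gap: 35.4
clock: 25.2
eef_pos: [492.6, -25.5, 197.4]
eef_rot: [-1.571, -0.001, -1.662]
wrist_force: [0.1, 0.0, -0.8]
finger_gap: 79.7
cam at [500.3  52.1 375.8]
(922, array([491. , -25.3]), array([33.7, 33.8]), array([491. , -25.6]), 17.8, np.float64(68.4))
(2918, array([485.7, -21.6]), array([83.3, 84.3]), array([490.8, -25.8]), 49.8, np.float64(41.4))
{'tx': np.float64(-1.3671), 'tz': np.float64(0.5719), 'ty': np.float64(0.225), 'turn': np.float64(-0.0642)} from [491.8 -25.4 195. ] yaw -1.6618
```

View pics/w8.png

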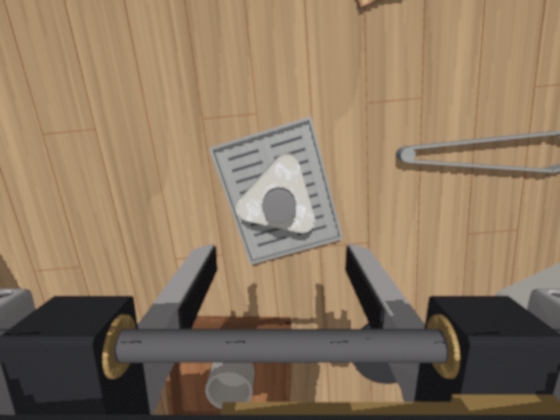

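```bash
python3 -m creep '[{"tx":-0.2,"ty":0,"tz":0.1,"turn":0,"fingers":86},{"tx":-0.43,"ty":0,"tz":0.19,"turn":0,"fingers":86},{"tx":-0.66,"ty":0,"tz":0.28,"turn":0,"fingers":86},{"tx":-0.9,"ty":0,"tz":0.38,"turn":0,"fingers":86},{"tx":-1,"ty":0,"tz":0.42,"turn":0,"fingers":86},{"tx":-1,"ty":0,"tz":0.42,"turn":0,"fingers":86}]';python3 -c "
from h import *
c=wrist('w9'); W=cloud(c)
print(band(W,633,236,40,68,84)); shift(633,236,190)
"
```

```text
clock: 25.85
eef_pos: [593.5, 168.6, 192.2]
eef_rot: [-1.577, -0.002, -1.659]
wrist_force: [-0.7, -0.7, -0.5]
finger_gap: 85.8
cam at [602.1 246.2 370.6]
(786, array([632.7, 234.8]), array([44. , 44.4]), array([632.6, 234.5]), 22.9, np.float64(73.2))
{'tx': np.float64(-0.3616), 'tz': np.float64(0.1679), 'ty': np.float64(0.0127)} from [593.1 167.  192.5] yaw -1.66
```

```bash
python3 -m creep '[{"tx":-0.18,"ty":0,"tz":0.08,"turn":0,"fingers":88},{"tx":-0.355,"ty":0,"tz":0.167,"turn":0,"fingers":88},{"tx":-0.355,"ty":0.05,"tz":0.168,"turn":0,"fingers":88},{"tx":-0.355,"ty":0.15,"tz":0.168,"turn":0,"fingers":88},{"tx":-0.355,"ty":0.35,"tz":0.17,"turn":0,"fingers":88},{"tx":-0.355,"ty":0.55,"tz":0.171,"turn":0,"fingers":88},{"tx":-0.355,"ty":0.7,"tz":0.172,"turn":0,"fingers":88},{"tx":-0.355,"ty":0.8,"tz":0.172,"turn":0,"fingers":88},{"tx":-0.355,"ty":0.82,"tz":0.172,"turn":0,"fingers":88},{"tx":-0.355,"ty":0.82,"tz":0.172,"turn":0,"fingers":88}]';python3 -m creep '[{"tx":0,"ty":0,"tz":0,"turn":0,"fingers":70},{"tx":0,"ty":0,"tz":0,"turn":0,"fingers":55},{"tx":0,"ty":0,"tz":0,"turn":0,"fingers":30},{"tx":0,"ty":0,"tz":0,"turn":0,"fingers":30},{"tx":0,"ty":0,"tz":0,"turn":0,"fingers":30},{"tx":0,"ty":0,"tz":0,"turn":0,"fingers":30}]' 30
```

```text
clock: 26.9
eef_pos: [632.4, 233.1, 28.0]
eef_rot: [-1.578, -0.003, -1.661]
wrist_force: [0.1, 0.5, -0.6]
finger_gap: 88.1
clock: 27.5
eef_pos: [632.3, 233.2, 28.1]
eef_rot: [-1.578, -0.003, -1.661]
wrist_force: [-0.8, -1.2, 1.4]
finger_gap: 45.2
```

```bash
python3 -m creep '[{"tx":0,"ty":-0.08,"tz":0,"turn":0,"fingers":30},{"tx":0,"ty":-0.2,"tz":0,"turn":0,"fingers":30},{"tx":0,"ty":-0.35,"tz":0,"turn":0,"fingers":30},{"tx":0.08,"ty":-0.48,"tz":0,"turn":0,"fingers":30},{"tx":0.2,"ty":-0.55,"tz":-0.05,"turn":0,"fingers":30},{"tx":0.35,"ty":-0.55,"tz":-0.1,"turn":0,"fingers":30},{"tx":0.5,"ty":-0.55,"tz":-0.15,"turn":0,"fingers":30},{"tx":0.65,"ty":-0.55,"tz":-0.18,"turn":0,"fingers":30},{"tx":0.8,"ty":-0.55,"tz":-0.2,"turn":0,"fingers":30},{"tx":0.95,"ty":-0.55,"tz":-0.2,"turn":0,"fingers":30}]'; python3 -m creep '[{"tx":0.2,"ty":0,"tz":0.01,"turn":0,"fingers":30},{"tx":0.4,"ty":0,"tz":0.02,"turn":0,"fingers":30},{"tx":0.6,"ty":0,"tz":0.03,"turn":0,"fingers":30},{"tx":0.8,"ty":0,"tz":0.04,"turn":0,"fingers":30},{"tx":0.95,"ty":0,"tz":0.05,"turn":0,"fingers":30},{"tx":1,"ty":0,"tz":0.05,"turn":0,"fingers":30},{"tx":1,"ty":0,"tz":0.05,"turn":0,"fingers":30}]';python3 -c "
from h import *
shift(625.6,-266.8,29)
"
```

```text
clock: 28.5
eef_pos: [575.7, 46.8, 140.2]
eef_rot: [-1.577, -0.003, -1.661]
wrist_force: [0.3, -0.1, -2.2]
finger_gap: 45.2
clock: 29.2
eef_pos: [567.6, -154.1, 141.3]
eef_rot: [-1.576, -0.003, -1.662]
wrist_force: [1.1, 0.8, -2.1]
finger_gap: 45.0
{'tx': np.float64(0.5344), 'tz': np.float64(0.3404), 'ty': np.float64(0.5613)} from [ 567.6 -154.1  141.3] yaw -1.6623
```

```bash
python3 -m creep '[{"tx":0.1,"ty":0,"tz":0.06,"turn":0,"fingers":30},{"tx":0.25,"ty":0,"tz":0.16,"turn":0,"fingers":30},{"tx":0.4,"ty":0,"tz":0.26,"turn":0,"fingers":30},{"tx":0.5,"ty":0,"tz":0.32,"turn":0,"fingers":30},{"tx":0.534,"ty":0.03,"tz":0.34,"turn":0,"fingers":30},{"tx":0.534,"ty":0.12,"tz":0.34,"turn":0,"fingers":30},{"tx":0.534,"ty":0.25,"tz":0.342,"turn":0,"fingers":30},{"tx":0.534,"ty":0.38,"tz":0.342,"turn":0,"fingers":30},{"tx":0.534,"ty":0.48,"tz":0.342,"turn":0,"fingers":30},{"tx":0.534,"ty":0.53,"tz":0.342,"turn":0,"fingers":30},{"tx":0.534,"ty":0.55,"tz":0.342,"turn":0,"fingers":30},{"tx":0.534,"ty":0.55,"tz":0.342,"turn":0,"fingers":30},{"tx":0.534,"ty":0.55,"tz":0.342,"turn":0,"fingers":30}]'
```

```text
clock: 30.5
eef_pos: [625.8, -266.9, 32.4]
eef_rot: [-1.575, -0.003, -1.662]
wrist_force: [0.0, -0.4, -2.1]
finger_gap: 45.1
```

```bash
python3 -m creep '[{"tx":0,"ty":0.008,"tz":0,"turn":0,"fingers":30},{"tx":0,"ty":0.014,"tz":0,"turn":0,"fingers":30},{"tx":0,"ty":0.02,"tz":0,"turn":0,"fingers":30},{"tx":0,"ty":0.02,"tz":0,"turn":0,"fingers":30}]'
```

```text
clock: 30.9
eef_pos: [625.8, -266.9, 28.3]
eef_rot: [-1.575, -0.003, -1.662]
wrist_force: [0.1, -1.3, -1.6]
finger_gap: 44.9
```

```bash
python3 -m creep '[{"tx":0,"ty":0.003,"tz":0,"turn":0,"fingers":30},{"tx":0,"ty":0.006,"tz":0,"turn":0,"fingers":30},{"tx":0,"ty":0.006,"tz":0,"turn":0,"fingers":30}]'
```

```text
clock: 31.2
eef_pos: [625.8, -267.0, 28.0]
eef_rot: [-1.575, -0.003, -1.662]
wrist_force: [-4.6, 1.2, 7.6]
finger_gap: 45.2
```

```bash
python3 -m creep '[{"tx":0,"ty":0,"tz":0,"turn":0,"fingers":50},{"tx":0,"ty":0,"tz":0,"turn":0,"fingers":65},{"tx":0,"ty":0,"tz":0,"turn":0,"fingers":80},{"tx":0,"ty":0,"tz":0,"turn":0,"fingers":80},{"tx":0,"ty":-0.15,"tz":0,"turn":0,"fingers":80},{"tx":0,"ty":-0.35,"tz":0,"turn":0,"fingers":80},{"tx":0,"ty":-0.55,"tz":0,"turn":0,"fingers":80},{"tx":0,"ty":-0.75,"tz":0,"turn":0,"fingers":80},{"tx":0,"ty":-0.85,"tz":0,"turn":0,"fingers":80},{"tx":0,"ty":-0.85,"tz":0,"turn":0,"fingers":80}]'; python3 -m creep '[{"tx":-0.15,"ty":0,"tz":0,"turn":0,"fingers":80},{"tx":-0.4,"ty":0,"tz":0,"turn":0,"fingers":80},{"tx":-0.6,"ty":0,"tz":0,"turn":0,"fingers":80},{"tx":-0.6,"ty":0,"tz":0,"turn":0,"fingers":80}]';python3 -c "
from h import *
c=optics.camera('top'); cv2.imwrite('pics/t9.png',c['frame'][:,:,::-1]); W=cloud(c)
for n,a in dict(shaker=(626,-265,40,68,84),coaster=(626,-265,65,4,12),ram=(402,-273,42,44,55),cutter=(400,318,40,43,55),saucer=(400,318,85,12,20),btn=(490,-25,35,64,78)).items(): print(n,band(W,*a))
c=wrist('w10'); W=cloud(c)
print(band(W,626,-265,40,68,84)); print(band(W,626,-265,65,4,12))
c=optics.camera('scene'); cv2.imwrite('pics/s9.png',c['frame'][:,:,::-1])
"
```

```text
clock: 32.2
eef_pos: [627.5, -266.9, 201.6]
eef_rot: [-1.569, -0.005, -1.662]
wrist_force: [-0.2, -0.4, 0.2]
finger_gap: 79.8
clock: 32.6
eef_pos: [638.5, -142.8, 199.5]
eef_rot: [-1.571, -0.004, -1.658]
wrist_force: [-0.5, 0.3, 1.2]
finger_gap: 80.0
shaker (42, array([ 623.9, -247.6]), array([31.2, 11.3]), array([ 623.8, -248.8]), 16.0, np.float64(73.9))
coaster (74, array([ 616. , -276.7]), array([57. , 97.1]), array([ 625.3, -278.3]), 50.9, np.float64(7.9))
ram (101, array([ 402. , -282.2]), array([58.5, 39.4]), array([ 401.9, -273.7]), 30.2, np.float64(47.9))
cutter (121, array([401.3, 318.5]), array([53.2, 52.2]), array([402. , 318.3]), 27.6, np.float64(48.1))
saucer (908, array([399.1, 319.6]), array([136.1, 135.5]), array([399.6, 319.4]), 69.5, np.float64(14.6))
btn (200, array([491.2, -25. ]), array([33.2, 33.5]), array([491.2, -25. ]), 17.6, np.float64(69.3))
cam at [646.  -66.9 377.7]
(507, array([ 626.3, -264.4]), array([43.8, 43.7]), array([ 626.5, -264.9]), 22.8, np.float64(73.0))
(3304, array([ 626.2, -262.3]), array([105.9, 101.7]), array([ 626., -265.]), 55.2, np.float64(7.6))
```

View pics/t9.png

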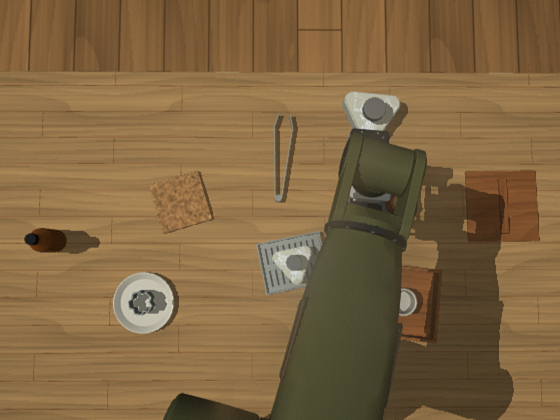

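View pics/s9.png

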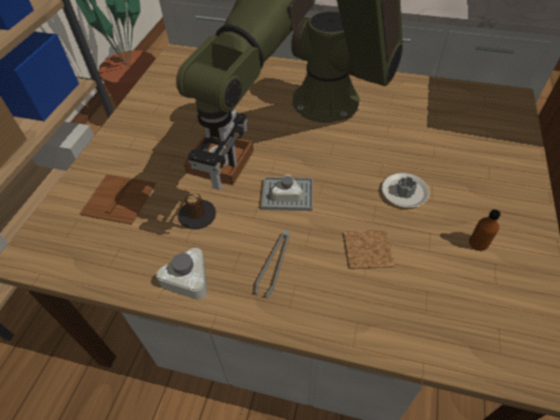

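All four are home within about 2 mm and upright, and the tongs are unmoved: coaster and shaker (197,210), press (287,188), ramekin in the box (behind the gripper), cutter (405,187). The gripper is clear of everything.

```bash
python3 -c "
from cell import manip
print(manip.sign_off())"
```

```text
the job is handed in; nothing more can be done
None
```

I swapped all four items and handed the job in at about 33 s of the 144 s allowed. No verdict was reported.

I set the shaker on the trivet first. Then I moved the cutter to the saucer, the ramekin to the bento box, the press (lifted by its button) to the tray, and the shaker to the coaster.

The last checks, from the camera depth data:

| Item | Place | Distance from the middle |
|---|---|---|
| Ramekin | bento box | under 1 mm |
| Shaker | coaster | under 1 mm |
| Press | drain tray | about 1 mm |
| Cutter | saucer | about 2 mm |

- **Height and tilt:** top heights put each item on its floor or deck, and all of them looked upright. I did not measure tilt angles.
- **Setting down:** I lowered the ramekin and the shaker until the wrist force showed contact, then let go. The highest reading was about 16 N, for the ramekin.
- **Tongs:** they lie at the same pixels as at the start.
- **Disagreement:** the arm partly hid the ramekin and the shaker from the top camera at the end, so its box centres for those two were off. I relied on the unobstructed wrist-camera readings. For the ramekin that reading was taken just after it was set down.

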